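Snap the bezel onto the bench timer and keep it pressed home

ROBOT

A 7-joint arm with a two-finger parallel gripper is mounted at the origin on a cart in front of the work surface, level with it; the furniture and walls round the work are solid. World frame = base frame: x ahead of the robot, y to its left, z up, the work surface at z = 0. Lengths are in mm, angles in rad, forces in N, time in s.
With the tool pointing down it reaches from about 400 to 875 mm from the base axis. Payload 6.5 kg.
Tool frame: the origin (TCP) lies at the very end of the fingers, on their centre line; the grasp point (between the pads) lies 19 mm behind it; z points along the fingers, y is the direction in which the jaws open and shut (so a half turn about z gives the same grasp; the last joint's range is limited). The gripper opens to 85 mm and grips with 20 to 120 N. Pads are 22 mm wide; open, the fingers measure 114 mm over their backs; the gripper's body (76 mm by 85 mm) begins 54 mm behind the grasp point. The pads swing forward as they close: fully open they stand 13 mm farther back than shut.
Start: joints at [1.095, 0.536, -0.004, 1.538, 0.003, 1.067, -0.071], TCP at [258.972, -596.174, 231.29] pointing down, gripper open.
Joint ranges: [-2.7, 2.7], [-0.37, 2.16], [-1.27, 1.26], [0.24, 2.4], [-1.31, 4.45], [0.19, 1.91], [-2.76, 2.76]. Speed limits (rad/s): [2.39, 2.39, 3.14, 3.14, 3.14, 3.14, 3.14].

INTERFACE

Orientations are given as [roll, pitch, yaw] about the fixed x, y, z axes, in that order (R = Rz(yaw) Ry(pitch) Rx(roll)).
In Python, from workcell import r gives the robot as it stands.
- The arm moves only by the shell command python3 -m jog 'ROWS' [FORCE]. ROWS is JSON, a list of rows, each an object of numbers: "hand": the opening, from 0 (shut) to 1 (fully open); "x", "y", "z": the shift along the world's x, y, z in m; "twist": the turn about the world's z in rad. A call has 1 to 20 rows; each row is the pose to reach, as a shift and turn from the pose commanded when the call began; what a row does not reach only later rows make up. A row lasts 1/12 s, in which the tool goes at most 41.7 mm and 7.16 degrees, less where a joint would pass 70% of its speed; a pose out of reach is approached as far as the arm can. A call with a gripper value outside its range is refused whole. The fingers move at their own pace and stop on an object; FORCE is the grip in N (left out, the last holds). Time passes only in rows, so rows that repeat a pose let the fingers close. It gives the time, the measured TCP pose, the force and the opening at its end, in the units of the state.
- r.sense(): the state, without advancing time (a new reading comes with each control period).
- r.read_camera(name): name is "scene" or "top"; returns a dict with "pixels" (384x512x3 uint8, blue, green, red), "fovy" (degrees; the focal length in pixels is half the picture's height over the tangent of half this angle, whatever the lens; pixels are square), "cx", "cy" (the principal point, pixels), "rvec" (rotation vector, rad) and "tvec" (3), from world to camera coordinates, as OpenCV has them. Camera axes: x right, y down, z forward; pixel columns grow to the right and rows downward; lengths in mm; the calibration is good to about 2 mm. A picture is of the moment at which its call begins. There is no depth.
- r.job_done(): hands the job in, once; it reports no verdict.
Trained networks look in a picture, given as the dict that the camera call returned (one of the last four; its "shot" number tells which), for a name from the list of things; names that differ only in an ending like _2 or _b are one class to them, and where a whole thing is asked for, a point or a joint stands for the part that bears it (a point fixed in the world has none). Each returns a list of dicts, best first, with "score" (0 to 1); they miss things now and then, are a little off and sometimes report something else, mostly with a low value. They report only what shows in the picture. A call takes as long as a camera call. They do not tell look-alikes from the thing itself.
- r.find_in(picture, label): "extent" ([centre column, centre row, width, height] in pixels, round what is visible of it).
- r.pinpoint(picture, label): "centre" ([column, row] in pixels: a listed point, or the origin of a listed thing).
The state is a dict: "t": time; "joint_pos": joint angles; "joint_vel": joint speeds; "tau": joint torques, N m; "tool_pos": TCP position; "orientation": TCP orientation; "contact_force": force on the tool from outside, world axes, zero at the start; "wrist_torque": the same for the moment, N m; "gripper_width": opening from 0.0 (shut) to 1.0 (fully open).
Only numpy, scipy, OpenCV 4.12 (cv2) and the standard library are available. Lean on these libraries where they do the work, as an engineer would, in place of code of your own. Each camera call takes 0.05 s, during which the arm holds its last target. There are 200 camera calls.

TASK

Pick up the shorter of the two window bezels lying on the bench and press it down onto the timer case in the sprung nest until it snaps over the catches and sits fully home on the case's shoulder all round; press gently enough that the nest's bed never bottoms out. Keep pressing: the program finishes with the fingers still on the bezel, holding it down firmly and still so that the bed stays clearly pushed down, about half-way, into its sleeve. Leave the longer bezel and the other things on the bench where they are.

Things in the scene. Friction and masses are not known exactly. Their poses are not given: they have to be found in the camera images.
- short_bezel_centre (a point): centre (half-way up) of the shorter bezel, the one that fits: aluminium window frame round a clear pane, 72 (x) x 48 (y) x 20 (z) mm, 60 g or so, lying window up, open below (inside 42 mm wide, 16 mm deep). x along its length, z up; a half turn makes no difference. Grip it across the 48 mm, by its long sides. Seated, this point is 10 mm above case_shoulder
- case_shoulder (a point): centre of the shoulder of the black timer case, where the bezel's lower rim comes to rest; x along the case, z up. 66 mm above the bench with the bed up; sinks with the bed. Below it the case is 72 x 48 mm (flush with the seated bezel) for 14 mm down to the bed; above it rises a neck 57 x 39 mm, 15 mm high, leaving the bezel 1.5 mm play each way in y
- catch_a (a joint): how far the rounded sprung steel catch in the neck's +x end is pushed in, m (0 = out; a like one in the -x end), 6.5 mm above the shoulder. A bead inside each end of the bezel meets the catches with the rim 7.5 mm above the shoulder; at about 7 to 10 N it passes, the force drops suddenly and it jumps down. If one end snaps first it stands tilted; pressing on, to 16 N at most, sends the other home
- bed (a joint): how far the grey sprung bed (96 x 72 mm) of the nest, with the case on it, is pushed down into its aluminium sleeve, m: 0 = up (bed top 52 mm above the bench), 0.014 = bottomed out (bed top still 38 mm above the bench, 2 mm below the sleeve's rim). Pushing it down takes about 2 N to start and 1.5 N more for each mm
- nest: fixed assembly nest on the bench: base plate 130 x 104 x 8 mm with an aluminium sleeve 110 x 86 mm, 40 mm high, open at the top for the bed; origin at the centre of its underside, x along its length as the case's x, z up
- long_bezel: the longer bezel, which does not fit, to be left alone: like the other but 100 x 48 x 20 mm; origin at the centre of its underside, x along its length
- wax: lump of wax, 28 x 34 x 16 mm, to be left alone; origin under its centre
- dap_block: steel dapping block, a 45 mm cube with hollows, to be left alone; origin under its centre
- thread_spool: small spool of thread standing on the bench, 36 mm across, 36 mm high, to be left alone; origin under its centre
Things that resemble listed ones, but are neither listed nor needed, are in the scene too. Leave any turquoise look-alike of the part that bears short_bezel_centre alone.

How it is judged (in metres and radians):
On the way, in this order (a step that is already met when the one before it is completed fails the run):
1. the shorter bezel has been lifted clear of the bench (height (world z) of short_bezel_centre above 0.05 m and contact force between short_bezel and the fingers above 0.5 N and contact force between short_bezel and nest below 0.1 N), for 0.1 s.
2. the bezel has snapped home on the shoulder of the case (z of short_bezel_centre in the frame of case_shoulder below 0.0118 m and horizontal distance between short_bezel_centre and case_shoulder below 0.004 m and angle between the z axis of short_bezel_centre and the z axis of case_shoulder, either way round below 0.05 rad), for 0.1 s.
At the end, for the whole second after the job is handed in: Through the last second the shorter bezel is seated (rim within 1.8 mm of the shoulder, centred within 4 mm, level with the case within 0.05 rad), at rest, touched by the fingers with over 1 N, and pressed so that the bed stands 3 to 13.5 mm down (about 6.5 to 22 N) (all of step 2 and z of short_bezel_centre in the frame of case_shoulder above 0.008 m and contact force between short_bezel and the fingers above 1 N and value of joint bed between 0.003 and 0.0135 m and linear speed of short_bezel below 0.02 m/s); the arm keeps its last pose, push and grip.
It fails at once if the sprung bed was driven to its stop (value of joint bed above 0.0135 m).
It fails at once if the longer bezel was moved (distance of long_bezel from where it was at the start of the episode above 0.03 m).
It fails at once if a bystander was moved (distance of any of wax, dap_block, thread_spool from where it was at the start of the episode above 0.03 m).
It also fails if it takes over 62 s, if anything falls off the work surface, if the arm or the gripper's body presses on something with over 40 N, if the wrist force passes 120 N, or if a joint passes its speed limit or range.

## Working session

There is one attempt and no reset: what is moved stays moved. The work goes in short steps, Python scripts to look and compute and a shell command to move; the robot and the scene stay as the last step left them, time stands still between calls to the robot, and variables do not carry over. Pictures are saved under pics/ and viewed, about 8 in all and at most 12, crops included, and the job is handed in when it is done.

```bash
mkdir -p pics; cat > h.py <<'E'
import numpy as np, cv2
from workcell import r
def K(p):
    f=p["pixels"].shape[0]/2/np.tan(np.radians(p["fovy"])/2)
    return np.array([[f,0,p["cx"]],[0,f,p["cy"]],[0,0,1]])
def ray(p,uv):
    R=cv2.Rodrigues(np.array(p["rvec"],float))[0];t=np.array(p["tvec"],float).ravel()
    return -R.T@t, R.T@np.linalg.inv(K(p))@np.array([uv[0],uv[1],1.])
def at_z(p,uv,z):
    c,d=ray(p,uv); return c+d*(z-c[2])/d[2]
def proj(p,X):
    return cv2.projectPoints(np.array(X,float).reshape(-1,1,3),np.array(p["rvec"],float),np.array(p["tvec"],float),K(p),None)[0].reshape(-1,2)
Z=dict(short_bezel_centre=10,case_shoulder=66,nest=0,long_bezel=0,wax=0,dap_block=0,thread_spool=0)
E
python3 - <<'E'
from h import *
for n in("top","scene"):
    p=r.read_camera(n); cv2.imwrite(f"pics/{n}1.png",p["pixels"])
    print(n,"cam",ray(p,(0,0))[0].round())
    for l,z in Z.items():
        for d in r.pinpoint(p,l)[:3]: print(l,round(d["score"],2),np.round(d["centre"],1),at_z(p,d["centre"],z).round(1))
print(r.sense())
E
```

```text
top cam [ 328.   53. 1259.]
short_bezel_centre 0.8 [150.1 228.5] [506.6 371.   10. ]
short_bezel_centre 0.64 [191.6 218.5] [528.2 250.   10. ]
case_shoulder 0.71 [329.7 202.6] [ 539.8 -148.8   66. ]
nest 0.93 [323.8 204.7] [ 546.3 -141.8    0. ]
long_bezel 0.72 [253.7 203.9] [561.9  66.3   0. ]
wax 0.54 [288.5 163.4] [680.2 -46.6   0. ]
dap_block 0.89 [369.1 162.7] [ 667.  -291.9    0. ]
thread_spool 0.64 [253.5 170.3] [665.2  60.9   0. ]
scene cam [839. 747. 959.]
short_bezel_centre 0.73 [338.3 295.6] [504.6 381.3  10. ]
short_bezel_centre 0.64 [316.3 254.6] [510.2 253.   10. ]
case_shoulder 0.96 [259.1 147.4] [ 547.1 -141.    66. ]
nest 0.97 [256.5 162. ] [ 555.5 -142.6    0. ]
long_bezel 0.66 [274.5 209.1] [564.1  62.6   0. ]
dap_block 0.74 [214.  139.8] [ 664.3 -291.1    0. ]
thread_spool 0.46 [237.7 215.2] [676.1  50.5  -0. ]
{'t': 0.8, 'joint_pos': array([ 1.09479771,  0.53636863, -0.00442966,  1.53791744,  0.00258936,
        1.06731375, -0.07119354]), 'joint_vel': array([ 1.97210613e-03, -3.02259105e-05, -4.29607780e-04,  3.57229417e-04,
       -1.41416343e-04,  1.71462194e-03,  5.44166332e-04]), 'tau': array([ 2.06881400e-04, -5.83274710e+01,  1.04805194e+00, -2.59422362e+01,
        1.23585059e-02,  1.48860603e-03,  2.52091263e-05]), 'tool_pos': array([ 258.987595  , -596.15489242,  231.3031323 ]), 'orientation': array([-3.14159152e+00,  4.50154022e-06,  4.09862002e-01]), 'contact_force': array([0.30913917, 0.21701281, 0.07339644]), 'wrist_torque': array([-0.06109542,  0.00200817,  0.02284299]), 'gripper_width': 1.0013889302741783}
```

```bash
python3 - <<'E'
import cv2,numpy as np
a=cv2.imread("pics/top1.png")[110:290,100:420]
b=cv2.imread("pics/scene1.png")[100:340,170:410]
cv2.imwrite("pics/c1.png",cv2.resize(a,None,fx=2.5,fy=2.5,interpolation=cv2.INTER_CUBIC))
cv2.imwrite("pics/c2.png",cv2.resize(b,None,fx=2.5,fy=2.5,interpolation=cv2.INTER_CUBIC))
E
```

```text
(no output)
```

View pics/c1.png

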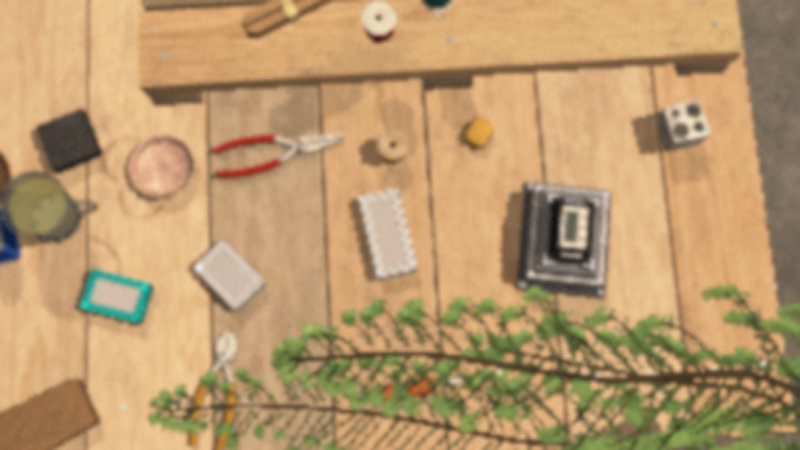

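View pics/c2.png

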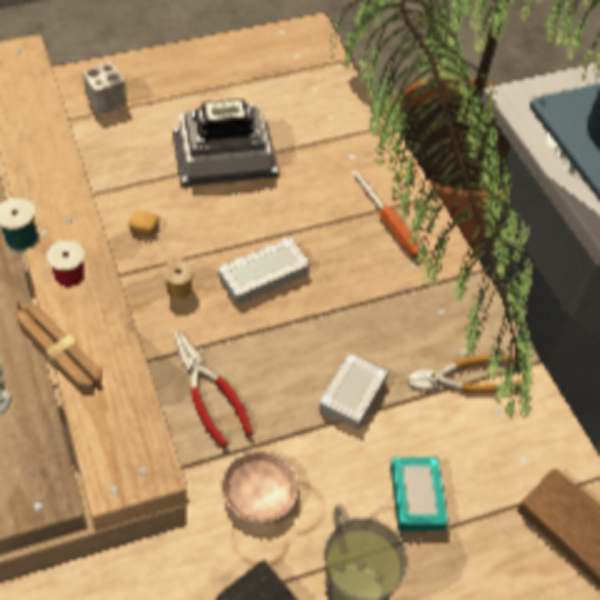

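Top picture: candidates for the short bezel are the turquoise look-alike (147,228), the aluminium short frame (191,220) and the long aluminium frame (254,203). I choose the aluminium one at (191,220), about (528,250). Next I fit its outline, with one close crop to check the choice.

```bash
cat >> h.py <<'E'
from scipy.optimize import minimize
def box(x,y,yaw,z0,z1,L,W):
    c,s=np.cos(yaw),np.sin(yaw)
    return np.array([[x+c*a*L/2-s*b*W/2,y+s*a*L/2+c*b*W/2,z] for z in(z0,z1) for a,b in((1,1),(1,-1),(-1,-1),(-1,1))])
def hullmask(p,parts,k=4):
    m=np.zeros((384*k,512*k),np.uint8)
    for P in parts: cv2.fillConvexPoly(m,cv2.convexHull(((proj(p,P)+.5)*k*16-8).astype(np.int32)),255,shift=4)
    return cv2.resize(m,(512,384),interpolation=cv2.INTER_AREA)/255.
def fit(ps,masks,model,x0):
    """model(x,y,yaw)->list of point sets; masks: float images"""
    def cost(v):
        e=0
        for p,m in zip(ps,masks):
            h=hullmask(p,model(v[0],v[1],v[2]/50)); e+=1-np.minimum(h,m).sum()/np.maximum(h,m).sum()
        return e
    s=None
    v=np.array([x0[0],x0[1],x0[2]*50])
    for st in(12,3):
        o=minimize(cost,v,method="Nelder-Mead",options=dict(initial_simplex=np.vstack([v]+[v+st*np.eye(3)[i] for i in range(3)]),xatol=.05,fatol=1e-4)); v=o.x
    return v[0],v[1],v[2]/50,o.fun
E
cat > m.py <<'E'
from h import *
ps=[r.read_camera(n) for n in("top","scene")]
ms=[];tiles=[]
for p in ps:
    hsv=cv2.cvtColor(p["pixels"],cv2.COLOR_BGR2HSV)
    u,v=proj(p,[[528,251,10]])[0].astype(int)
    m=np.zeros((384,512));w=24
    sub=(hsv[v-w:v+w,u-w:u+w,1]<75)&(hsv[v-w:v+w,u-w:u+w,2]>70)
    n,l,st,_=cv2.connectedComponentsWithStats(sub.astype(np.uint8))
    i=1+np.argmax(st[1:,4]); f=cv2.morphologyEx((l==i).astype(np.uint8),cv2.MORPH_CLOSE,np.ones((5,5)))
    m[v-w:v+w,u-w:u+w]=f; ms.append(m); tiles.append((p["pixels"][v-w:v+w,u-w:u+w],(u-w,v-w)))
mod=lambda x,y,a:[box(x,y,a,0,20,72,48)]
for sel in([0],[1],[0,1]):
    b=min((fit([ps[i] for i in sel],[ms[i] for i in sel],mod,(528,251,a)) for a in(.3,1.0,1.8,2.5)),key=lambda t:t[3])
    print(sel,np.round(b,3))
out=[]
for (t,o),p,m in zip(tiles,ps,ms):
    a=cv2.resize(t,None,fx=8,fy=8,interpolation=cv2.INTER_CUBIC);
    P=((proj(p,mod(*b[:3])[0])-o+.5)*8).astype(int)
    for q in(P[:4],P[4:]): cv2.polylines(a,[q],True,(0,0,255),1)
    cs,_=cv2.findContours(cv2.resize(m[o[1]:o[1]+48,o[0]:o[0]+48],None,fx=8,fy=8,interpolation=0).astype(np.uint8),0,2)
    cv2.drawContours(a,cs,-1,(0,255,0),1); out.append(a)
cv2.imwrite("pics/c3.png",np.hstack(out))
E
python3 m.py
```

```text
[0] [5.24912e+02 2.50936e+02 7.24000e-01 6.70000e-02]
[1] [5.25334e+02 2.51032e+02 7.17000e-01 4.90000e-02]
[0, 1] [5.24949e+02 2.50873e+02 7.24000e-01 1.18000e-01]
```

View pics/c3.png

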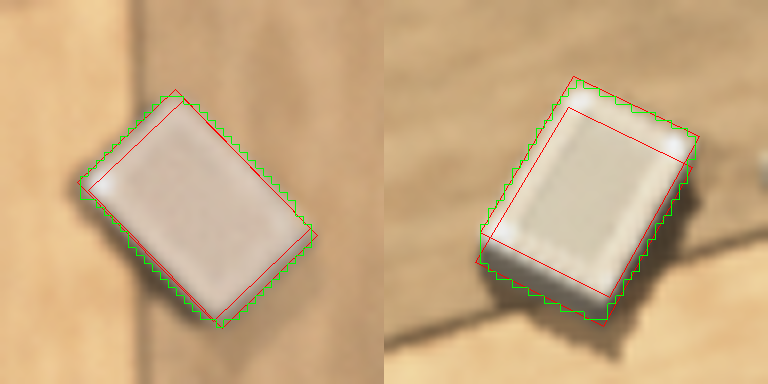

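Crop: the aluminium 72x48 frame fits the outline in both views, at (525,251), yaw 0.724; the views agree within 0.5 mm. Before the traverse I check the whole scene for obstacles (the foliage), and fit the nest and case.

```bash
python3 - <<'E'
from h import *
p=r.read_camera("scene");q=r.read_camera("top")
for n,c in(("scene",p),("top",q)): print(n,proj(c,[[0,0,0],[259,-596,231],[525,251,20],[545,-145,66]]).round().tolist())
a=cv2.resize(np.vstack([q["pixels"]]),None,fx=.78,fy=.78,interpolation=3);b=cv2.resize(p["pixels"],None,fx=.78,fy=.78,interpolation=3)
top=np.hstack([a,b])
t=q["pixels"][170:240,290:360];s=p["pixels"][120:190,220:290]
bot=np.hstack([cv2.resize(i,(300,300),interpolation=cv2.INTER_CUBIC) for i in(t,s)])
o=np.zeros((600,798,3),np.uint8);o[:top.shape[0],:]=top[:,:798];o[300:,:600]=bot
cv2.imwrite("pics/c4.png",o)
E
```

```text
scene [[424.0, 155.0], [295.0, 19.0], [311.0, 254.0], [259.0, 146.0]]
top [[290.0, 408.0], [544.0, 296.0], [191.0, 219.0], [328.0, 201.0]]
```

View pics/c4.png

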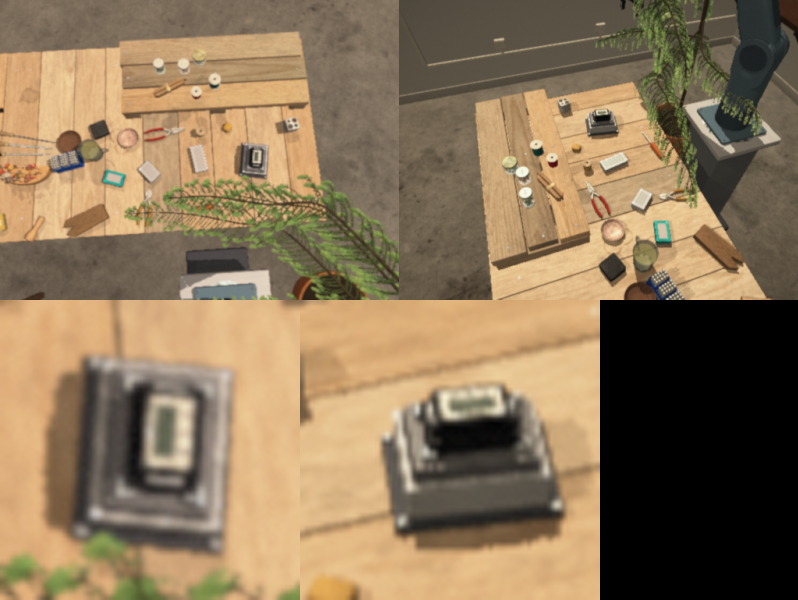

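```bash
cat > n.py <<'E'
from h import *
ps=[r.read_camera(n) for n in("top","scene")]
ms=[];tiles=[];w=36
for p in ps:
    hsv=cv2.cvtColor(p["pixels"],cv2.COLOR_BGR2HSV)
    u,v=proj(p,[[548,-143,30]])[0].astype(int)
    H=hsv[v-w:v+w,u-w:u+w]
    sub=((H[...,1]<85)|(H[...,2]<50)).astype(np.uint8)
    n,l,st,_=cv2.connectedComponentsWithStats(sub); i=1+np.argmax(st[1:,4])
    cs,_=cv2.findContours((l==i).astype(np.uint8),0,2); f=np.zeros_like(sub); cv2.drawContours(f,cs,-1,1,-1)
    m=np.zeros((384,512)); m[v-w:v+w,u-w:u+w]=f; ms.append(m); tiles.append((p["pixels"][v-w:v+w,u-w:u+w],(u-w,v-w)))
S=((0,8,130,104),(8,40,110,86),(40,52,96,72),(52,66,72,48),(66,81,57,39))
mod=lambda x,y,a:[box(x,y,a,*s) for s in S]
for sel in([0],[1],[0,1]):
    b=min((fit([ps[i] for i in sel],[ms[i] for i in sel],mod,(548,-143,a)) for a in(-.1,.1)),key=lambda t:t[3])
    print(sel,np.round(b,3))
out=[]
for (t,o),p,m in zip(tiles,ps,ms):
    a=cv2.resize(t,None,fx=5.5,fy=5.5,interpolation=cv2.INTER_CUBIC)
    for B in mod(*b[:3]):
        P=((proj(p,B)-o+.5)*5.5).astype(int)
        cv2.polylines(a,[P[4:]],True,(0,0,255),1)
    cs,_=cv2.findContours(cv2.resize(m[o[1]:o[1]+72,o[0]:o[0]+72],None,fx=5.5,fy=5.5,interpolation=0).astype(np.uint8),0,2)
    cv2.drawContours(a,cs,-1,(0,255,0),1); out.append(a)
cv2.imwrite("pics/c5.png",np.hstack(out))
for tu in((160,269),(260,228)):
  for su in((257,54),(371,237),(384,110),(300,90)):
    c1,d1=ray(ps[0],tu);c2,d2=ray(ps[1],su);A=np.c_[d1,-d2];k,res,*_=np.linalg.lstsq(A,c2-c1,rcond=None)
    print(tu,su,(c1+d1*k[0]).round(),"gap",np.sqrt(res).round())
E
python3 n.py
```

```text
[0] [ 5.43928e+02 -1.45884e+02 -1.70000e-01  4.90000e-02]
[1] [ 5.44593e+02 -1.45422e+02 -1.64000e-01  6.40000e-02]
[0, 1] [ 5.44375e+02 -1.45958e+02 -1.65000e-01  1.14000e-01]
(160, 269) (257, 54) [361. 212. 574.] gap [292.]
(160, 269) (371, 237) [383. 317. 123.] gap [18.]
(160, 269) (384, 110) [367. 240. 456.] gap [41.]
(160, 269) (300, 90) [365. 230. 496.] gap [210.]
(260, 228) (257, 54) [430.  52. 458.] gap [178.]
(260, 228) (371, 237) [487.  52.  19.] gap [245.]
(260, 228) (384, 110) [438.  52. 396.] gap [134.]
(260, 228) (300, 90) [440.  52. 379.] gap [66.]
```

View pics/c5.png

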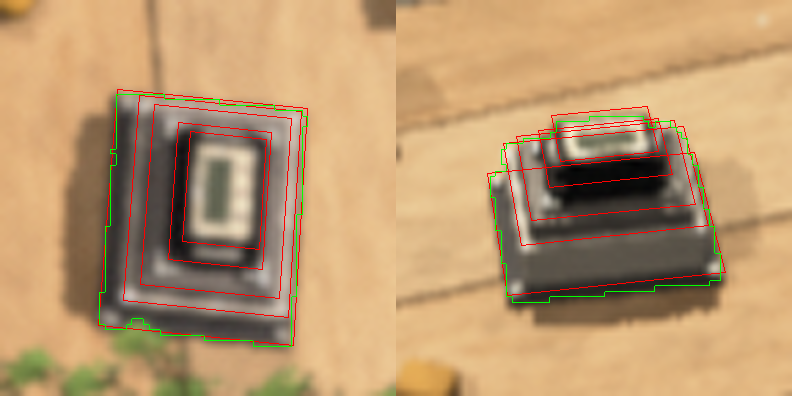

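Overlay: the nest outline fits both views; the case is at (544.4,-146), yaw about -0.166, and the network's shoulder point agrees. Moving to above the bezel.

```bash
python3 -m jog '[{"x":0.08,"y":0.1,"hand":1},{"x":0.3,"y":0.4,"twist":0.314},{"x":0.3,"y":0.4,"twist":0.314},{"x":0.3,"y":0.4,"twist":0.314},{"x":0.3,"y":0.4,"twist":0.314},{"x":0.3,"y":0.4,"twist":0.314},{"x":0.3,"y":0.4,"twist":0.314},{"x":0.3,"y":0.4,"twist":0.314},{"x":0.3,"y":0.4,"twist":0.314},{"x":0.3,"y":0.4,"twist":0.314},{"x":0.3,"y":0.4,"twist":0.314},{"x":0.3,"y":0.4,"twist":0.314},{"x":0.3,"y":0.4,"twist":0.314},{"x":0.3,"y":0.4,"twist":0.314},{"x":0.3,"y":0.4,"twist":0.314}]' 60
```

```text
$[0]: bad value
```

```bash
python3 -m jog '[{"x":0.08,"y":0.1,"z":0.0,"twist":0.1,"hand":1.0},{"x":0.3,"y":0.4,"z":0.0,"twist":0.314,"hand":1.0},{"x":0.3,"y":0.4,"z":0.0,"twist":0.314,"hand":1.0},{"x":0.3,"y":0.4,"z":0.0,"twist":0.314,"hand":1.0},{"x":0.3,"y":0.4,"z":0.0,"twist":0.314,"hand":1.0},{"x":0.3,"y":0.4,"z":0.0,"twist":0.314,"hand":1.0},{"x":0.3,"y":0.4,"z":0.0,"twist":0.314,"hand":1.0},{"x":0.3,"y":0.4,"z":0.0,"twist":0.314,"hand":1.0},{"x":0.3,"y":0.4,"z":0.0,"twist":0.314,"hand":1.0},{"x":0.3,"y":0.4,"z":0.0,"twist":0.314,"hand":1.0},{"x":0.3,"y":0.4,"z":0.0,"twist":0.314,"hand":1.0},{"x":0.3,"y":0.4,"z":0.0,"twist":0.314,"hand":1.0},{"x":0.3,"y":0.4,"z":0.0,"twist":0.314,"hand":1.0},{"x":0.3,"y":0.4,"z":0.0,"twist":0.314,"hand":1.0}]' 60
```

```text
t: 2.27
tool_pos: [560.6, -192.8, 231.3]
orientation: [-3.141, -0.001, 0.73]
contact_force: [-0.1, -1.3, 0.3]
gripper_width: 1.001
```

```bash
python3 -m jog '[{"x":-0.034,"y":0.447,"z":0.0,"twist":0.0,"hand":1.0},{"x":-0.034,"y":0.447,"z":0.0,"twist":0.0,"hand":1.0},{"x":-0.034,"y":0.447,"z":0.0,"twist":0.0,"hand":1.0},{"x":-0.034,"y":0.447,"z":0.0,"twist":0.0,"hand":1.0},{"x":-0.034,"y":0.447,"z":0.0,"twist":0.0,"hand":1.0},{"x":-0.034,"y":0.447,"z":0.0,"twist":0.0,"hand":1.0},{"x":-0.034,"y":0.447,"z":0.0,"twist":0.0,"hand":1.0},{"x":-0.034,"y":0.447,"z":0.0,"twist":0.0,"hand":1.0},{"x":-0.034,"y":0.447,"z":0.0,"twist":0.0,"hand":1.0},{"x":-0.034,"y":0.447,"z":0.0,"twist":0.0,"hand":1.0},{"x":-0.034,"y":0.447,"z":0.0,"twist":0.0,"hand":1.0},{"x":-0.034,"y":0.447,"z":-0.04,"twist":0.0,"hand":1.0},{"x":-0.034,"y":0.447,"z":-0.08,"twist":0.0,"hand":1.0},{"x":-0.034,"y":0.447,"z":-0.12,"twist":0.0,"hand":1.0},{"x":-0.034,"y":0.447,"z":-0.15,"twist":0.0,"hand":1.0},{"x":-0.034,"y":0.447,"z":-0.15,"twist":0.0,"hand":1.0},{"x":-0.034,"y":0.447,"z":-0.15,"twist":0.0,"hand":1.0}]'
```

```text
t: 3.68
tool_pos: [524.6, 248.9, 80.6]
orientation: [-3.142, 0.003, 0.722]
contact_force: [-0.0, -0.2, 1.0]
gripper_width: 0.998
```

```bash
python3 -m jog '[{"x":0.0,"y":0.0,"z":-0.03,"twist":0.0,"hand":1.0},{"x":0.0,"y":0.0,"z":-0.05,"twist":0.0,"hand":1.0},{"x":0.0,"y":0.0,"z":-0.065,"twist":0.0,"hand":1.0},{"x":0.0,"y":0.0,"z":-0.078,"twist":0.0,"hand":1.0},{"x":0.0,"y":0.0,"z":-0.078,"twist":0.0,"hand":1.0},{"x":0.0,"y":0.0,"z":-0.078,"twist":0.0,"hand":1.0}]'; python3 - <<'E'
from h import *
ps=[r.read_camera(n) for n in("top","scene")]
o=[]
for p in ps:
    u,v=proj(p,[[525,251,15]])[0].astype(int); o.append(cv2.resize(p["pixels"][v-45:v+35,u-40:u+40],(400,400),interpolation=2))
cv2.imwrite("pics/c6.png",np.hstack(o))
E
```

```text
t: 4.18
tool_pos: [526.1, 251.0, 4.6]
orientation: [3.141, -0.002, 0.723]
contact_force: [0.5, -0.3, -0.4]
gripper_width: 1.0
```

View pics/c6.png

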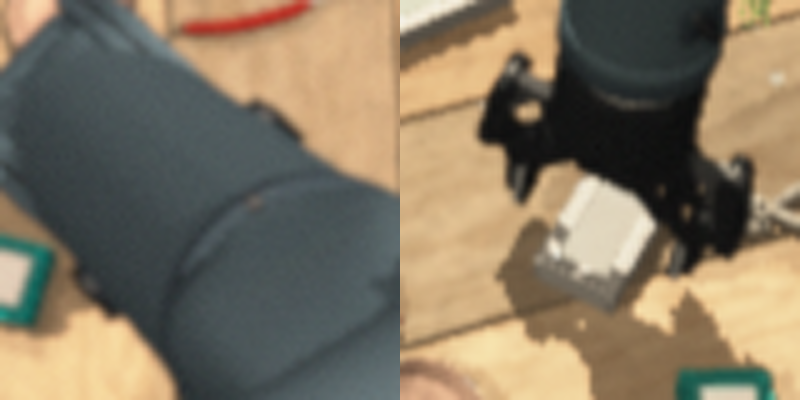

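The scene view shows the bezel between the open fingers, centred. Closing.

```bash
python3 -m jog '[{"x":0.0,"y":0.0,"z":-0.001,"twist":0.0,"hand":1.0},{"x":0.0,"y":0.0,"z":-0.001,"twist":0.0,"hand":0.7},{"x":0.0,"y":0.0,"z":-0.001,"twist":0.0,"hand":0.6},{"x":0.0,"y":0.0,"z":-0.001,"twist":0.0,"hand":0.5},{"x":0.0,"y":0.0,"z":-0.001,"twist":0.0,"hand":0.3},{"x":0.0,"y":0.0,"z":-0.001,"twist":0.0,"hand":0.0},{"x":0.0,"y":0.0,"z":-0.001,"twist":0.0,"hand":0.0},{"x":0.0,"y":0.0,"z":-0.001,"twist":0.0,"hand":0.0},{"x":0.0,"y":0.0,"z":-0.001,"twist":0.0,"hand":0.0},{"x":0.0,"y":0.0,"z":-0.001,"twist":0.0,"hand":0.0},{"x":0.0,"y":0.0,"z":-0.001,"twist":0.0,"hand":0.0},{"x":0.0,"y":0.0,"z":-0.001,"twist":0.0,"hand":0.0}]' 60
```

```text
t: 5.28
tool_pos: [525.2, 251.0, 2.9]
orientation: [3.141, -0.0, 0.724]
contact_force: [-0.9, -0.2, 5.7]
gripper_width: 0.546
```

```bash
python3 -m jog '[{"x":0.0,"y":0.0,"z":0.015,"twist":0.0,"hand":0.0},{"x":0.0,"y":0.0,"z":0.04,"twist":0.0,"hand":0.0},{"x":0.0,"y":0.0,"z":0.07,"twist":0.0,"hand":0.0},{"x":0.0,"y":0.0,"z":0.1,"twist":0.0,"hand":0.0},{"x":0.0,"y":0.0,"z":0.13,"twist":0.0,"hand":0.0},{"x":0.0,"y":0.0,"z":0.13,"twist":0.0,"hand":0.0},{"x":0.0,"y":0.0,"z":0.13,"twist":0.0,"hand":0.0}]'
```

```text
t: 5.87
tool_pos: [526.1, 251.4, 134.0]
orientation: [3.141, -0.004, 0.724]
contact_force: [-0.2, -0.2, -1.1]
gripper_width: 0.549
```

```bash
python3 -m jog '[{"x":0.019,"y":-0.02,"z":0.0,"twist":-0.1,"hand":0.0},{"x":0.019,"y":-0.055,"z":0.0,"twist":-0.2,"hand":0.0},{"x":0.019,"y":-0.09,"z":0.0,"twist":-0.3,"hand":0.0},{"x":0.019,"y":-0.125,"z":0.0,"twist":-0.4,"hand":0.0},{"x":0.019,"y":-0.16,"z":0.0,"twist":-0.5,"hand":0.0},{"x":0.019,"y":-0.195,"z":0.0,"twist":-0.6,"hand":0.0},{"x":0.019,"y":-0.23,"z":0.0,"twist":-0.7,"hand":0.0},{"x":0.019,"y":-0.265,"z":0.0,"twist":-0.8,"hand":0.0},{"x":0.019,"y":-0.3,"z":0.0,"twist":-0.89,"hand":0.0},{"x":0.019,"y":-0.335,"z":0.0,"twist":-0.89,"hand":0.0},{"x":0.019,"y":-0.37,"z":0.0,"twist":-0.89,"hand":0.0},{"x":0.019,"y":-0.39,"z":0.0,"twist":-0.89,"hand":0.0},{"x":0.019,"y":-0.397,"z":0.0,"twist":-0.89,"hand":0.0},{"x":0.019,"y":-0.397,"z":0.0,"twist":-0.89,"hand":0.0},{"x":0.019,"y":-0.397,"z":0.0,"twist":-0.89,"hand":0.0},{"x":0.019,"y":-0.397,"z":0.0,"twist":-0.89,"hand":0.0}]'
python3 - <<'E'
from h import *
ps=[r.read_camera(n) for n in("top","scene")]
o=[]
for p in ps:
    u,v=proj(p,[[544,-146,110]])[0].astype(int); o.append(cv2.resize(p["pixels"][v-40:v+40,u-40:u+40],(400,400),interpolation=2))
    for l in("short_bezel_centre","case_shoulder"):
        for d in r.pinpoint(p,l)[:3]: print(l,round(d["score"],2),d["centre"])
    print("expect bezel centre z 139",proj(p,[[544.4,-146,139]]))
cv2.imwrite("pics/c7.png",np.hstack(o))
E
```

```text
t: 7.2
tool_pos: [543.9, -143.6, 131.7]
orientation: [-3.14, 0.001, -0.163]
contact_force: [0.0, -0.8, 0.1]
gripper_width: 0.545
short_bezel_centre 0.65 [147.9, 228.9]
short_bezel_centre 0.47 [335.6, 196.6]
case_shoulder 0.65 [331.4, 202.9]
expect bezel centre z 139 [[332.61391893 195.89322286]]
short_bezel_centre 0.6 [261.2, 127.4]
short_bezel_centre 0.27 [259.6, 145.5]
case_shoulder 0.86 [257.5, 146.5]
expect bezel centre z 139 [[259.50776531 128.91247952]]
```

View pics/c7.png

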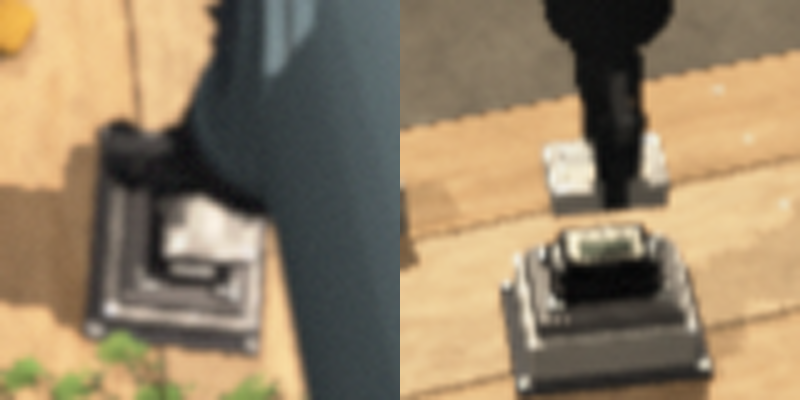

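Scene view: the bezel is held level at about (261,128), straight above the case. The fingertips stop just above its lower rim. Now measuring its offset along the grip and its rim height.

```bash
python3 -m jog '[{"x":0.0,"y":0.0,"z":0.0,"twist":0.0,"hand":0.0},{"x":0.0,"y":0.0,"z":0.0,"twist":0.0,"hand":0.0},{"x":0.0,"y":0.0,"z":0.0,"twist":0.0,"hand":0.0},{"x":0.0,"y":0.0,"z":0.0,"twist":0.0,"hand":0.0}]'
cat > b.py <<'E'
from h import *
s=r.sense(); T=s["tool_pos"]; a=s["orientation"][2]; print(T.round(1),round(a,3))
p=r.read_camera("scene"); hsv=cv2.cvtColor(p["pixels"],cv2.COLOR_BGR2HSV)
m=np.zeros((384,512),np.uint8); u,v=proj(p,[[T[0],T[1],T[2]+6]])[0].astype(int)
H=hsv[v-12:v+14,u-18:u+19]; sub=((H[...,1]<70)&(H[...,2]>85)).astype(np.uint8)
print(sub)
ys,xs=np.nonzero(sub); hull=cv2.convexHull(np.c_[xs+u-18,ys+v-12].astype(np.int32)); cv2.fillConvexPoly(m,hull,1); m=m.astype(float)
def cost(q):
    c,sn=np.cos(a),np.sin(a); x,y=T[0]+c*q[0],T[1]+sn*q[0]
    h=hullmask(p,[box(x,y,a,T[2]+q[1],T[2]+q[1]+20,72,48)]); return 1-np.minimum(h,m).sum()/np.maximum(h,m).sum()
o=minimize(cost,[0,-3],method="Nelder-Mead",options=dict(initial_simplex=[[0,-3],[4,-3],[0,2]])); print("along, rim-TCP",o.x.round(2),o.fun)
E
python3 b.py
```

```text
t: 7.83
tool_pos: [544.0, -146.2, 132.3]
orientation: [3.142, -0.0, -0.166]
contact_force: [0.3, -0.5, -0.5]
gripper_width: 0.547
[ 544.  -146.2  132.3] -0.166
[[0 0 0 0 0 0 0 0 0 0 0 0 0 0 0 0 0 0 0 0 0 0 0 0 0 0 0 0 0 0 0 0 0 0 0 0
  0]
 [0 0 0 0 0 0 0 0 0 0 0 0 0 0 0 0 0 0 0 0 0 0 0 0 0 0 0 0 0 0 0 0 0 0 0 0
  0]
 [0 0 0 0 0 0 0 0 0 0 0 0 0 0 0 0 0 0 0 0 0 0 0 0 0 0 0 0 0 0 0 0 0 0 0 0
  0]
 [0 0 0 0 0 0 0 0 0 0 0 0 0 0 0 0 0 0 0 0 0 0 0 0 0 0 0 0 0 0 0 0 0 0 0 0
  0]
 [0 0 0 0 0 0 0 0 0 0 0 0 0 0 0 0 0 0 0 0 0 0 0 0 0 0 1 1 1 0 0 0 0 0 0 0
  0]
 [0 0 0 0 0 0 0 0 0 0 0 0 0 1 1 1 0 0 0 0 0 0 0 0 0 0 1 1 1 1 0 0 0 0 0 0
  0]
 [0 0 0 0 0 0 0 1 1 1 1 1 1 1 1 1 0 0 0 0 0 0 0 0 0 0 1 1 1 1 0 0 0 0 0 0
  0]
 [0 0 0 0 0 0 0 1 1 1 1 1 1 1 1 1 1 0 0 0 0 0 0 0 0 0 1 1 1 1 0 0 0 0 0 0
  0]
 [0 0 0 0 0 0 1 1 1 1 1 1 1 1 1 1 1 0 0 0 0 0 0 0 0 0 1 1 1 1 0 0 0 0 0 0
  0]
 [0 0 0 0 0 0 1 1 1 1 1 1 1 1 1 1 1 0 0 0 0 0 0 0 0 0 1 1 1 1 1 0 0 0 0 0
  0]
 [0 0 0 0 0 0 0 1 1 1 1 1 1 1 1 1 1 0 0 0 0 0 0 0 0 0 1 1 1 1 1 0 0 0 0 0
  0]
 [0 0 0 0 0 0 0 1 1 1 1 1 1 1 1 1 1 0 0 0 0 0 0 0 0 1 1 1 1 1 1 0 0 0 0
[... 463 characters left out ...]
1 0 0 0 0 0 0
  0]
 [0 0 0 0 0 0 0 0 0 1 1 1 1 1 1 1 1 0 0 0 0 0 0 0 1 0 0 0 0 0 0 0 0 0 0 0
  0]
 [0 0 0 0 0 0 0 0 0 1 1 1 1 1 1 1 0 0 0 0 0 0 0 0 0 0 0 0 0 0 0 0 0 0 0 0
  0]
 [0 0 0 0 0 0 0 0 0 0 0 0 0 0 0 0 0 0 0 0 0 0 0 0 0 0 0 0 0 0 0 0 0 0 0 0
  0]
 [0 0 0 0 0 0 0 0 0 0 0 0 0 0 0 0 0 0 0 0 0 0 0 0 0 0 0 0 0 0 0 0 0 0 0 0
  0]
 [0 0 0 0 0 0 0 0 0 0 0 0 0 0 0 0 0 0 0 0 0 0 0 0 0 0 0 0 0 0 0 0 0 0 0 0
  0]
 [0 0 0 0 0 0 0 0 0 0 0 0 0 0 0 0 0 0 0 1 1 1 1 1 1 1 0 0 0 0 0 0 0 0 0 0
  0]
 [0 0 0 0 0 0 0 0 0 0 0 1 1 1 1 1 1 1 1 1 1 1 1 1 1 1 0 0 0 1 0 0 0 0 0 0
  0]
 [0 0 0 0 0 0 0 0 0 0 1 1 1 1 1 1 1 1 1 1 1 1 1 1 1 1 1 1 1 1 1 0 0 0 0 0
  0]]
along, rim-TCP [ 0.32 -5.57] 0.27525926845929327
```

The bezel is centred in the grip within about 0.3 mm; its rim is about 3 mm below the TCP (grasp height). Descending to just above the neck, then onto it slowly.

```bash
python3 -m jog '[{"x":0.0,"y":0.0,"z":-0.015,"twist":0.0,"hand":0.0},{"x":0.0,"y":0.0,"z":-0.03,"twist":0.0,"hand":0.0},{"x":0.0,"y":0.0,"z":-0.042,"twist":0.0,"hand":0.0},{"x":0.0,"y":0.0,"z":-0.045,"twist":0.0,"hand":0.0},{"x":0.0,"y":0.0,"z":-0.047,"twist":0.0,"hand":0.0},{"x":0.0,"y":0.0,"z":-0.048,"twist":0.0,"hand":0.0},{"x":0.0,"y":0.0,"z":-0.049,"twist":0.0,"hand":0.0},{"x":0.0,"y":0.0,"z":-0.05,"twist":0.0,"hand":0.0},{"x":0.0,"y":0.0,"z":-0.051,"twist":0.0,"hand":0.0},{"x":0.0,"y":0.0,"z":-0.051,"twist":0.0,"hand":0.0},{"x":0.0,"y":0.0,"z":-0.051,"twist":0.0,"hand":0.0},{"x":0.0,"y":0.0,"z":-0.051,"twist":0.0,"hand":0.0}]'; python3 -c "
from h import *
print(r.sense()['contact_force'],r.sense()['wrist_torque'])"
```

```text
t: 8.88
tool_pos: [544.1, -146.2, 81.4]
orientation: [3.142, -0.0, -0.166]
contact_force: [0.5, -0.1, -0.4]
gripper_width: 0.545
[ 0.49266994 -0.05898682 -0.43450142] [-0.06729091 -0.01855582  0.0205261 ]
```

```bash
python3 -m jog '[{"x":0.0,"y":0.0,"z":-0.001,"twist":0.0,"hand":0.0},{"x":0.0,"y":0.0,"z":-0.002,"twist":0.0,"hand":0.0},{"x":0.0,"y":0.0,"z":-0.003,"twist":0.0,"hand":0.0},{"x":0.0,"y":0.0,"z":-0.004,"twist":0.0,"hand":0.0},{"x":0.0,"y":0.0,"z":-0.005,"twist":0.0,"hand":0.0},{"x":0.0,"y":0.0,"z":-0.006,"twist":0.0,"hand":0.0},{"x":0.0,"y":0.0,"z":-0.006,"twist":0.0,"hand":0.0},{"x":0.0,"y":0.0,"z":-0.006,"twist":0.0,"hand":0.0}]'; python3 -c "
from h import *
print(r.sense()['contact_force'],r.sense()['wrist_torque'])"
```

```text
t: 9.55
tool_pos: [544.3, -146.2, 75.9]
orientation: [3.142, -0.0, -0.166]
contact_force: [-1.9, 0.2, 8.0]
gripper_width: 0.546
[-1.9115256   0.22382781  7.97575506] [0.26172475 0.38202274 0.06415014]
```

```bash
python3 -m jog '[{"x":-0.0005,"y":0.0,"z":0.0,"twist":0.0,"hand":0.0},{"x":-0.001,"y":0.0,"z":0.0,"twist":0.0,"hand":0.0},{"x":-0.001,"y":0.0,"z":0.0,"twist":0.0,"hand":0.0},{"x":-0.001,"y":0.0,"z":0.0,"twist":0.0,"hand":0.0}]'; python3 -c "
from h import *
print(r.sense()['contact_force'],r.sense()['wrist_torque'])"
```

```text
t: 9.88
tool_pos: [544.2, -146.2, 76.2]
orientation: [-3.141, -0.002, -0.166]
contact_force: [-0.2, -0.3, 7.3]
gripper_width: 0.549
[-0.15196447 -0.27483071  7.33019596] [0.25791746 0.09580065 0.01642837]
```

```bash
python3 -m jog '[{"x":0.0,"y":0.0,"z":-0.0005,"twist":0.0,"hand":0.0},{"x":0.0,"y":0.0,"z":-0.001,"twist":0.0,"hand":0.0},{"x":0.0,"y":0.0,"z":-0.0015,"twist":0.0,"hand":0.0},{"x":0.0,"y":0.0,"z":-0.002,"twist":0.0,"hand":0.0},{"x":0.0,"y":0.0,"z":-0.002,"twist":0.0,"hand":0.0},{"x":0.0,"y":0.0,"z":-0.002,"twist":0.0,"hand":0.0}]'; python3 -c "
from h import *
print(r.sense()['contact_force'],r.sense()['wrist_torque'])"
```

```text
t: 10.38
tool_pos: [544.2, -146.2, 74.4]
orientation: [-3.141, -0.002, -0.166]
contact_force: [-1.1, 1.5, 10.8]
gripper_width: 0.552
[-1.05015698  1.4802771  10.77146583] [0.3554966  0.29685767 0.0117759 ]
```

```bash
cat > v.py <<'E'
import sys
from h import *
s=r.sense();T=s["tool_pos"];p=r.read_camera("scene"); print(T.round(1),s["contact_force"].round(1),s["wrist_torque"].round(2))
u,v=proj(p,[[544,-146,60]])[0].astype(int); k=10
a=cv2.resize(p["pixels"][v-30:v+25,u-35:u+35],None,fx=k,fy=k,interpolation=2)
bed=max(0,(s["contact_force"][2]-2)/1.5); print("bed est",bed)
for B,c in((box(543.7,-146,-.166,66-bed,66-bed,72,48),(0,0,255)),(box(543.7,-146,-.166,52-bed,52-bed,96,72),(255,0,0)),(box(543.7,-146,-.166,40,40,110,86),(0,255,255)),(box(543.7,-146,-.166,T[2]-3,T[2]-3,72,48),(0,255,0)),(box(543.7,-146,-.166,T[2]+17,T[2]+17,72,48),(0,255,0))):
    cv2.polylines(a,[((proj(p,B[:4])-(u-35,v-30)+.5)*k).astype(int)],True,c,1)
cv2.imwrite(sys.argv[1],a)
E
python3 v.py pics/c8.png
```

```text
[ 544.2 -146.2   74.4] [-1.1  1.5 10.8] [0.36 0.3  0.01]
bed est 5.847643888806583
```

View pics/c8.png

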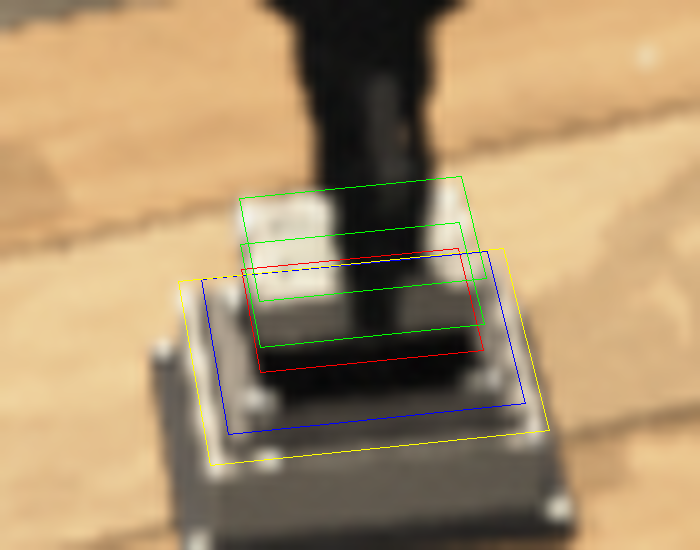

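The view shows the bezel level over the neck with a dark gap still below its rim (row about 345), so it is on the catches and not yet snapped. Pressing on.

```bash
python3 -m jog '[{"x":0.0,"y":0.0,"z":-0.0005,"twist":0.0,"hand":0.0},{"x":0.0,"y":0.0,"z":-0.001,"twist":0.0,"hand":0.0},{"x":0.0,"y":0.0,"z":-0.0015,"twist":0.0,"hand":0.0},{"x":0.0,"y":0.0,"z":-0.0015,"twist":0.0,"hand":0.0},{"x":0.0,"y":0.0,"z":-0.0015,"twist":0.0,"hand":0.0}]'; python3 -c "
from h import *
print(r.sense()['contact_force'],r.sense()['wrist_torque'])"
```

```text
t: 10.85
tool_pos: [544.2, -146.2, 73.1]
orientation: [-3.141, -0.002, -0.166]
contact_force: [-2.3, 0.9, 12.4]
gripper_width: 0.543
[-2.26955128  0.85706646 12.43008557] [0.40028516 0.41329807 0.01785506]
```

```bash
python3 -m jog '[{"x":-0.0005,"y":0.0,"z":0.0,"twist":0.0,"hand":0.0},{"x":-0.001,"y":0.0005,"z":0.0,"twist":0.0,"hand":0.0},{"x":-0.001,"y":0.0005,"z":0.0,"twist":0.0,"hand":0.0},{"x":-0.001,"y":0.0005,"z":0.0,"twist":0.0,"hand":0.0}]'; python3 -c "
from h import *
print(r.sense()['contact_force'],r.sense()['wrist_torque'])"
```

```text
t: 11.18
tool_pos: [544.2, -146.2, 73.5]
orientation: [3.141, -0.004, -0.166]
contact_force: [-0.2, -1.1, 11.3]
gripper_width: 0.544
[-0.16936965 -1.11474507 11.26713547] [0.15715006 0.04755252 0.02659888]
```

```bash
python3 -m jog '[{"x":-0.0002,"y":-0.0002,"z":-0.0005,"twist":0.0,"hand":0.0},{"x":-0.0004,"y":-0.0002,"z":-0.001,"twist":0.0,"hand":0.0},{"x":-0.0005,"y":-0.0002,"z":-0.0015,"twist":0.0,"hand":0.0},{"x":-0.0005,"y":-0.0002,"z":-0.0015,"twist":0.0,"hand":0.0},{"x":-0.0005,"y":-0.0002,"z":-0.0015,"twist":0.0,"hand":0.0}]'; python3 -c "
from h import *
print(r.sense()['contact_force'],r.sense()['wrist_torque'])"
```

```text
t: 11.6
tool_pos: [544.2, -146.2, 72.2]
orientation: [-3.141, -0.005, -0.166]
contact_force: [-0.2, -0.3, 13.6]
gripper_width: 0.546
[-0.19393453 -0.32362919 13.56174399] [ 0.29725359 -0.00347071 -0.06901273]
```

View first.

Force is 13.6 N but slope is the bed spring only; the TCP stays 13.9 mm above the shoulder. So it has not snapped and may be caught higher than the catches. I'll ease off slightly and look at the alignment with the contrast raised.

```bash
cat > g.py <<'E'
import sys
from h import *
s=r.sense();T=s["tool_pos"];print(T.round(1),s["contact_force"].round(1))
a=np.mean([r.read_camera("scene")["pixels"].astype(float) for _ in range(6)],0)
p=r.read_camera("scene");u,v=proj(p,[[544,-146,60]])[0].astype(int);k=13
a=(255*(a/255)**.45).astype(np.uint8)
a=cv2.resize(a[v-22:v+18,u-26:u+26],None,fx=k,fy=k,interpolation=2)
bed=max(0,(s["contact_force"][2]-2)/1.5)
for dx,c in((0,(0,0,255)),):
  for z in(52-bed,66-bed): 
    for q in ((proj(p,box(543.7,-146,-.166,z,z,72,48)[:4])-(u-26,v-22)+.5)*k).astype(int): cv2.circle(a,tuple(int(i) for i in q),2,c,-1)
cv2.imwrite(sys.argv[1],a)
E
python3 g.py pics/c9.png
```

```text
[ 544.2 -146.2   72.2] [-0.2 -0.3 13.6]
```

View pics/c9.png

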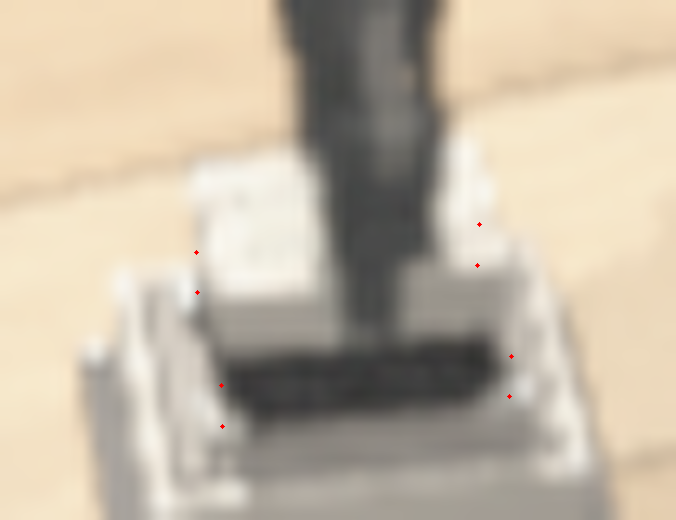

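The bezel appears shifted about 2 mm towards +x (image left) relative to the black case, which agrees with the -x reaction; friction is pinning it. I'll unload so it takes the shifted position, then retry.

```bash
python3 -m jog '[{"x":0.0,"y":0.0,"z":0.003,"twist":0.0,"hand":0.0},{"x":0.0,"y":0.0,"z":0.006,"twist":0.0,"hand":0.0},{"x":0.0,"y":0.0,"z":0.009,"twist":0.0,"hand":0.0},{"x":0.0,"y":0.0,"z":0.012,"twist":0.0,"hand":0.0},{"x":0.0,"y":0.0,"z":0.012,"twist":0.0,"hand":0.0},{"x":0.0,"y":0.0,"z":0.012,"twist":0.0,"hand":0.0}]'; python3 -c "
from h import *
print(r.sense()['contact_force'],r.sense()['wrist_torque'])"
```

```text
t: 12.45
tool_pos: [540.7, -145.8, 81.8]
orientation: [3.142, 0.001, -0.166]
contact_force: [0.3, 0.1, -1.7]
gripper_width: 0.544
[ 0.30633637  0.07978541 -1.6959971 ] [ 0.00227494 -0.01425127  0.00326965]
```

```bash
python3 -m jog '[{"x":0.0005,"y":0.0,"z":-0.001,"twist":0.0,"hand":0.0},{"x":0.0005,"y":0.0,"z":-0.002,"twist":0.0,"hand":0.0},{"x":0.0005,"y":0.0,"z":-0.003,"twist":0.0,"hand":0.0},{"x":0.0005,"y":0.0,"z":-0.004,"twist":0.0,"hand":0.0},{"x":0.0005,"y":0.0,"z":-0.005,"twist":0.0,"hand":0.0},{"x":0.0005,"y":0.0,"z":-0.005,"twist":0.0,"hand":0.0},{"x":0.0005,"y":0.0,"z":-0.005,"twist":0.0,"hand":0.0}]'; python3 -c "
from h import *
print(r.sense()['contact_force'],r.sense()['wrist_torque'])"
```

```text
t: 13.03
tool_pos: [541.3, -145.8, 77.3]
orientation: [3.142, 0.001, -0.166]
contact_force: [-4.6, 0.6, 6.7]
gripper_width: 0.543
[-4.5679557   0.61640187  6.74169304] [0.29399774 0.7648549  0.0389462 ]
```

The moment readings put the contact at y≈+25 mm, x≈0. So the +y long side of the bezel is standing on the neck, and the bezel sits too far to -y. I'll lift, shift +y about 2.5 mm (x back to about 543) and lower again.

```bash
python3 -m jog '[{"x":0.0,"y":0.0,"z":0.003,"twist":0.0,"hand":0.0},{"x":0.0,"y":0.0,"z":0.006,"twist":0.0,"hand":0.0},{"x":0.0,"y":0.0,"z":0.009,"twist":0.0,"hand":0.0},{"x":0.0015,"y":0.0025,"z":0.009,"twist":0.0,"hand":0.0},{"x":0.0015,"y":0.0025,"z":0.009,"twist":0.0,"hand":0.0},{"x":0.0015,"y":0.0025,"z":0.009,"twist":0.0,"hand":0.0},{"x":0.0015,"y":0.0025,"z":0.006,"twist":0.0,"hand":0.0},{"x":0.0015,"y":0.0025,"z":0.004,"twist":0.0,"hand":0.0},{"x":0.0015,"y":0.0025,"z":0.002,"twist":0.0,"hand":0.0},{"x":0.0015,"y":0.0025,"z":0.001,"twist":0.0,"hand":0.0},{"x":0.0015,"y":0.0025,"z":0.0,"twist":0.0,"hand":0.0},{"x":0.0015,"y":0.0025,"z":0.0,"twist":0.0,"hand":0.0},{"x":0.0015,"y":0.0025,"z":0.0,"twist":0.0,"hand":0.0}]'; python3 -c "
from h import *
print(r.sense()['contact_force'],r.sense()['wrist_torque'])"
```

```text
t: 14.12
tool_pos: [543.5, -143.4, 77.2]
orientation: [3.142, 0.0, -0.166]
contact_force: [-0.0, 0.1, 0.5]
gripper_width: 0.541
[-0.01367416  0.08988818  0.4658433 ] [ 0.04821433  0.01292471 -0.04703722]
```

No contact at 77.2 now (it was 6.7 N before), so it has entered. Continuing down.

```bash
python3 -m jog '[{"x":0.0,"y":0.0,"z":-0.001,"twist":0.0,"hand":0.0},{"x":0.0,"y":0.0,"z":-0.002,"twist":0.0,"hand":0.0},{"x":0.0,"y":0.0,"z":-0.003,"twist":0.0,"hand":0.0},{"x":0.0,"y":0.0,"z":-0.004,"twist":0.0,"hand":0.0},{"x":0.0,"y":0.0,"z":-0.004,"twist":0.0,"hand":0.0},{"x":0.0,"y":0.0,"z":-0.004,"twist":0.0,"hand":0.0}]'; python3 -c "
from h import *
print(r.sense()['contact_force'],r.sense()['wrist_torque'])"
```

```text
t: 14.62
tool_pos: [544.0, -143.5, 73.6]
orientation: [3.142, -0.001, -0.166]
contact_force: [0.1, 0.9, 4.1]
gripper_width: 0.544
[0.13409301 0.8710843  4.1182282 ] [-0.05182884 -0.13150197 -0.03032654]
```

```bash
python3 -m jog '[{"x":0.0006,"y":-0.0004,"z":-0.0005,"twist":0.0,"hand":0.0},{"x":0.0006,"y":-0.0004,"z":-0.001,"twist":0.0,"hand":0.0},{"x":0.0006,"y":-0.0004,"z":-0.0015,"twist":0.0,"hand":0.0},{"x":0.0006,"y":-0.0004,"z":-0.002,"twist":0.0,"hand":0.0},{"x":0.0006,"y":-0.0004,"z":-0.002,"twist":0.0,"hand":0.0},{"x":0.0006,"y":-0.0004,"z":-0.002,"twist":0.0,"hand":0.0}]'; python3 -c "
from h import *
print(r.sense()['contact_force'],r.sense()['wrist_torque'])"
```

```text
t: 15.12
tool_pos: [544.3, -143.7, 71.7]
orientation: [-3.141, -0.0, -0.166]
contact_force: [-0.2, 0.9, 6.8]
gripper_width: 0.544
[-0.15976362  0.89145195  6.76429774] [ 0.11019101  0.11096723 -0.01601189]
```

```bash
python3 -m jog '[{"x":0.0,"y":0.0,"z":-0.0005,"twist":0.0,"hand":0.0},{"x":0.0,"y":0.0,"z":-0.001,"twist":0.0,"hand":0.0},{"x":0.0,"y":0.0,"z":-0.0015,"twist":0.0,"hand":0.0},{"x":0.0,"y":0.0,"z":-0.002,"twist":0.0,"hand":0.0},{"x":0.0,"y":0.0,"z":-0.002,"twist":0.0,"hand":0.0},{"x":0.0,"y":0.0,"z":-0.002,"twist":0.0,"hand":0.0}]'; python3 -c "
from h import *
print(r.sense()['contact_force'],r.sense()['wrist_torque'])"
```

```text
t: 15.62
tool_pos: [543.7, -143.7, 69.0]
orientation: [-3.142, 0.001, -0.166]
contact_force: [0.7, 0.3, 0.2]
gripper_width: 0.545
[0.68057871 0.25115716 0.15612234] [-0.08310216 -0.11483226 -0.00140876]
```

Snapped: the force dropped to about 0 with TCP 69.0, so the rim is at about 66, on the shoulder. Pressing the bed to about half-way.

```bash
python3 -m jog '[{"x":0.0,"y":0.0,"z":-0.001,"twist":0.0,"hand":0.0},{"x":0.0,"y":0.0,"z":-0.002,"twist":0.0,"hand":0.0},{"x":0.0,"y":0.0,"z":-0.003,"twist":0.0,"hand":0.0},{"x":0.0,"y":0.0,"z":-0.004,"twist":0.0,"hand":0.0},{"x":0.0,"y":0.0,"z":-0.0045,"twist":0.0,"hand":0.0},{"x":0.0,"y":0.0,"z":-0.005,"twist":0.0,"hand":0.0},{"x":0.0,"y":0.0,"z":-0.005,"twist":0.0,"hand":0.0},{"x":0.0,"y":0.0,"z":-0.005,"twist":0.0,"hand":0.0}]'; python3 -c "
from h import *
print(r.sense()['contact_force'],r.sense()['wrist_torque'])"
```

```text
t: 16.28
tool_pos: [543.8, -143.7, 64.6]
orientation: [3.142, 0.001, -0.166]
contact_force: [-3.0, 0.7, 8.4]
gripper_width: 0.544
[-2.98389851  0.65142856  8.35510729] [0.19347623 0.55329873 0.06309605]
```

```bash
python3 -m jog '[{"x":-0.0005,"y":0.0,"z":-0.001,"twist":0.0,"hand":0.0},{"x":-0.0005,"y":0.0,"z":-0.002,"twist":0.0,"hand":0.0},{"x":-0.0005,"y":0.0,"z":-0.003,"twist":0.0,"hand":0.0},{"x":-0.0005,"y":0.0,"z":-0.003,"twist":0.0,"hand":0.0},{"x":-0.0005,"y":0.0,"z":-0.003,"twist":0.0,"hand":0.0},{"x":-0.0005,"y":0.0,"z":-0.003,"twist":0.0,"hand":0.0},{"x":-0.0005,"y":0.0,"z":-0.003,"twist":0.0,"hand":0.0},{"x":-0.0005,"y":0.0,"z":-0.003,"twist":0.0,"hand":0.0}]'; python3 g.py pics/c10.png
```

```text
t: 16.95
tool_pos: [543.8, -143.7, 62.1]
orientation: [-3.142, -0.0, -0.166]
contact_force: [-3.3, 1.7, 11.2]
gripper_width: 0.545
[ 543.8 -143.7   62.1] [-3.3  1.7 11.2]
```

View pics/c10.png

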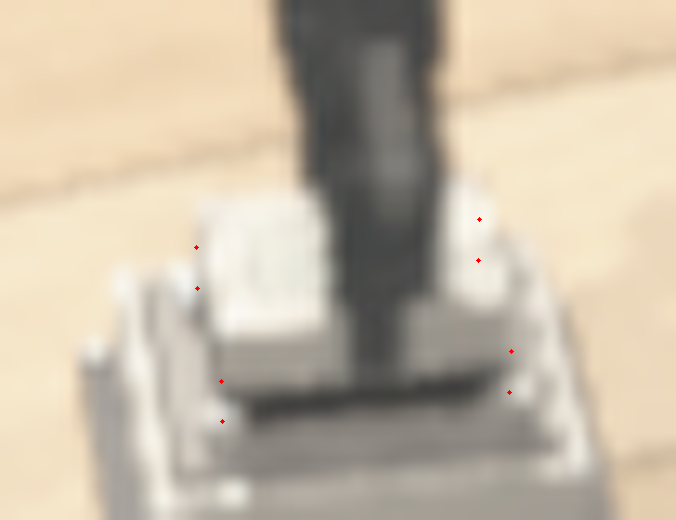

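The picture shows the bezel level, and the black band under its rim has shrunk to the case's own height (58 to about 28 crop pixels, about 10 mm closer). The bed is about 6–7 mm down by both force and height, and the arm is still.

```bash
python3 -c "
from h import *
s=r.sense();print(s['tool_pos'],s['contact_force'],abs(s['joint_vel']).max());print(r.job_done())"
```

```text
[ 543.75021415 -143.72948993   62.09605177] [-2.80498557  0.27624248 10.69710804] 0.0012545917900608353
the job is handed in; nothing more can be done
None
```

The shorter aluminium bezel is snapped home on the timer case and was handed in at about 17 s (limit 62 s), with the fingers still gripping it and pressing down. No verdict was reported, so this rests on my own readings.

- **First press:** the bezel's +y long side caught on top of the neck, with up to 13.6 N and no snap. The camera fit of the case was about 2.5 mm off in y, and the moment readings pointed to that side. I lifted, shifted +y by 2.5 mm and tried again.
- **Snap:** the second press snapped between 7 N and the next reading near 0 N. TCP height then put the rim level with the shoulder.
- **Last checks:** the bed was about 6 to 7 mm down, from both force (10.7–11.2 N) and TCP height. The tool was still, and the last picture showed the bezel level with only the case's own dark band under its rim.
- **Small disagreements:** a sideways force of about 3 N in x remained. The visible dark band measured about 9 mm against 14 mm nominal, which I put down to image blur.

The bed should never have bottomed out: the largest force I read was 13.6 N, or about 8 mm of travel. I made no contact with the long bezel or the other listed things, but took no final picture of them.

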